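Stage a spool of wire for the next jeweller

ROBOT

A 7-joint arm with a two-finger parallel gripper is mounted at the origin on the work surface. World frame = base frame: x ahead of the robot, y to its left, z up, the work surface at z = 0. Lengths are in m, angles in rad, forces in N, time in s.
With the tool pointing down it reaches from about 0.4 to 0.9 m from the base axis. Payload 5.5 kg.
Tool frame: the origin (TCP) lies at the very end of the fingers, on their centre line; the grasp point (between the pads) lies 19 mm behind it; z points along the fingers, y is the line along which they close (so a half turn about z gives the same grasp; the last joint's range is limited). The gripper opens to 92 mm and grips with 3 to 60 N. Pads are 19 mm wide; open, the fingers measure 130 mm over their backs; the gripper's body (75 mm by 190 mm) begins 47 mm behind the grasp point.
Start: joints at [-0.969, 0.501, -0.427, 1.55, 0.221, 1.138, -0.21], TCP at [0.216, 0.613, 0.227] pointing down, gripper open.
Joint ranges: [-2.88, 2.88], [-0.31, 2.03], [-1.54, 1.56], [0.2, 2.42], [-1.41, 4.55], [0.19, 2.02], [-2.57, 2.57]. Speed limits (rad/s): [2.57, 2.57, 3.14, 3.14, 3.14, 3.14, 3.14].

INTERFACE

Orientations are given as a unit quaternion [x, y, z, w].
In Python, from plant import ctrl gives the robot as it stands.
- The arm moves only by the tool step_arm, never from a script. Its arguments are lists of equal length, an entry for each row: "dp": the shift along the tool's x, y, z in mm, a list of three; "yaw": the turn about the tool's z in rad; "hand": the opening, from 0 (shut) to 1 (fully open). In form: {"dp": [[x, y, z], ...], "yaw": [yaw, ...], "hand": [hand, ...]}. A call has 1 to 10 rows; each row shifts and turns the commanded pose from where the row before left it, along the tool's axes as they then stand; what a row does not reach is not made up. A row lasts 1/10 s, in which the tool goes at most 50 mm and 8.59 degrees, less where a joint would pass 70% of its speed; a pose out of reach is approached as far as the arm can. A call with a gripper value outside its range is refused whole. The fingers move at their own pace and stop on an object; "force" is the grip in N (left out, the last holds). Time passes only in rows, so rows that do not move let the fingers close. It gives the time, the measured TCP pose, the force, the opening and the grip force at its end, in the units of the state.
- ctrl.get_state(): the state, without advancing time (a new reading comes with each control period).
- ctrl.camera(name): name is "side" or "top" or "wrist"; returns the picture (384x512x3 uint8, red, green, blue); there is no depth.
- ctrl.calibration(name): a dict with "camera_matrix" (3x3 intrinsics, pixels), "D" ([k1, k2, p1, p2, k3] as OpenCV has them; the pictures are not rectified), "extrinsics" (4x4, takes a point from world to camera coordinates). Camera axes: x right, y up, looking along -z (the intrinsics and any distortion apply to the point x, -y, -z); pixel columns grow to the right and rows downward; lengths in m; the calibration is good to about 2 mm. A picture is of the moment at which its call begins: read the wrist's pose just before it. calibration takes no time and is no camera call; for the wrist camera it gives the pose at the moment of the call.
- ctrl.finish_job(): hands the job in; it is judged then, once.
The state is a dict: "clock": time; "joints": joint angles; "joint_velocities": joint speeds; "joint_efforts": joint torques, N m; "ee_pos": TCP position; "tool_rot": TCP orientation; "force": force on the tool from outside, world axes, zero at the start; "torque": the same for the moment, N m; "opening": finger opening in m; "grasp_force": force on a finger pad.
Only numpy, scipy, OpenCV 4.12 (cv2) and the standard library are available. Lean on these libraries where they do the work, as an engineer would, in place of code of your own. Each camera call takes 0.05 s, during which the arm holds its last target. There are 200 camera calls.

TASK

Slide the wide spool of wire up off its spindle and stand it on end, released, on the floor of the shallow tray. Then push the loaded tray along the bench, without lifting it, until the whole tray lies on the dark inlaid mat with the spool still standing in it. Leave the narrower spool on its spindle and everything else on the bench where it is.

Things in the scene. Friction and masses are not known exactly. Their poses are not given: they have to be found in the camera images.
- spool: the wide spool: white flanges, wound with copper wire, 56 mm diameter, 32 mm high, with a 16 mm hole through it, about 0.22 kg. Origin: centre of its underside; z along its axis, up. At the start it sits on the spindle of one of two stands, its underside 22 mm above the bench
- spool_mid (a point): the middle of the wide spool, on its axis 16 mm above its underside
- narrow_spool: the other spool, to be left alone: 38 mm diameter, 34 mm high, on the other stand. Origin: centre of its underside
- stand_wide: fixed stand that holds the wide spool: foot disc 70 mm diameter and 6 mm thick, collar 24 mm diameter up to 22 mm, then an upright spindle 10 mm diameter whose top is 60 mm above the bench. Origin: on the spindle's axis, at bench height
- stand_narrow: the same kind of fixed stand, holding the narrow spool. Origin: on the spindle's axis, at bench height
- tray: loose shallow open aluminium tray, 160 mm along its x, 130 mm along its y, 20 mm high; walls and floor 5 mm thick; about 0.35 kg. Origin: centre of its underside; z up. Either way round will do on the mat
- tray_corner0 (a point): outer bottom corner of the tray at +80 mm x, +65 mm y of its frame
- tray_corner1 (a point): outer bottom corner at +80, -65 mm
- tray_corner2 (a point): outer bottom corner at -80, -65 mm
- tray_corner3 (a point): outer bottom corner at -80, +65 mm
- mat: dark rubber mat let in flush with the bench top (nothing to catch on), 190 mm along its x, 160 mm along its y. Origin: its centre
- jar: small glass jar with a steel lid, 38 mm diameter, 45 mm high, between the two stands. Origin: centre of its underside
- mug: white mug, 80 mm diameter, 92 mm high. Origin: centre of its underside
- doming_block: 50 mm steel cube with round hollows. Origin: centre of its underside
- hammer: ball-peen hammer lying on the bench, 255 mm long along its x, head at +115 mm. Origin: on the bench, below its handle
- pliers: pliers lying on the bench, 150 mm long along its x. Origin: below the pivot
- ring_clamp: wooden ring clamp, 90 x 28 x 22 mm. Origin: centre of its underside
- findings_box: white divided box, 90 x 70 x 30 mm. Origin: centre of its underside

How it is judged:
By the outcome, as a careful person would: the job done as asked, in the order asked, and still so for the second after the job is handed in, with the robot touching nothing.
It also fails if it takes over 69 s, if anything falls off the work surface, if the arm or the gripper's body presses on something with over 40 N, if the wrist force passes 120 N, or if a joint passes its speed limit or range.

## Working session

There is one attempt and no reset: what is moved stays moved. The work goes in short steps, Python scripts to look and compute and a tool call to move; the robot and the scene stay as the last step left them, time stands still between calls to the robot, and variables do not carry over. Pictures are saved under pics/ and viewed, at most 10 in all, crops included, and the job is handed in when it is done.

Besides the shell and the picture viewer there is one more tool, called after "Emit:" as name(argument=value, ...), one argument or row to a line, values as JSON. step_arm: Moves the arm, as the interface text tells. Its arguments: {"type":"object","properties":{"dp":{"type":"array"},"yaw":{"type":"array"},"hand":{"type":"array"},"force":{"type":"number"}},"required":["dp","yaw","hand"]}

```bash
mkdir -p pics; cat > h.py <<'E'
import numpy as np, cv2, json
from plant import ctrl
def cal(n):
    c=ctrl.calibration(n); return np.array(c["camera_matrix"],float),np.array(c["D"],float),np.array(c["extrinsics"],float)
F=np.diag([1,-1,-1.])
def ray(C,uv,z):
    K,D,T=C; p=cv2.undistortPoints(np.array(uv,float).reshape(-1,1,2),K,D).reshape(-1,2)
    d=np.c_[p,np.ones(len(p))]@F@T[:3,:3]; o=-T[:3,:3].T@T[:3,3]
    return o+d*((z-o[2])/d[:,2])[:,None]
def proj(C,P):
    K,D,T=C; q=(np.atleast_2d(P)@T[:3,:3].T+T[:3,3])@F
    return cv2.projectPoints(q,np.zeros(3),np.zeros(3),K,D)[0].reshape(-1,2)
def shot(n,f):
    C=cal(n); im=np.array(ctrl.camera(n)); cv2.imwrite(f"pics/{f}.png",im[:,:,::-1]); return C,im
E
python3 - <<'E'
from h import *
for n in("top","side"):
    C,im=shot(n,n+"0"); np.savez(n+"0.npz",K=C[0],D=C[1],T=C[2]); print(n,(-C[2][:3,:3].T@C[2][:3,3]).round(3),C[0].round(0).tolist())
im=cv2.imread("pics/top0.png"); cv2.imwrite("pics/top0b.png",cv2.resize(im,(800,600),interpolation=cv2.INTER_CUBIC))
s=ctrl.get_state(); print(s)
E
```

```text
top [ 0.439 -0.002  1.736] [[451.0, 0.0, 254.0], [0.0, 451.0, 197.0], [0.0, 0.0, 1.0]]
side [0.207 0.875 1.049] [[467.0, 0.0, 257.0], [0.0, 467.0, 192.0], [0.0, 0.0, 1.0]]
{'clock': 0.1, 'joints': array([-0.96880409,  0.50177314, -0.42678884,  1.55133748,  0.22083038,
        1.13830997, -0.21028923]), 'joint_velocities': array([-3.70850587e-05, -1.89980868e-03,  5.54220966e-06, -2.65987979e-03,
        9.85793812e-04,  3.61410920e-05, -1.52730247e-03]), 'joint_efforts': array([-1.20324839e-02, -5.67864203e+01, -5.83867729e+00, -2.79917353e+01,
       -6.89856475e-02,  2.40480609e-02,  1.97751694e-05]), 'ee_pos': array([0.21587336, 0.61243548, 0.22577181]), 'tool_rot': array([ 1.68560507e-01,  9.85690911e-01, -8.69754923e-04, -1.63616946e-04]), 'force': array([-0.54669611, -0.50292904, -0.23147013]), 'torque': array([ 0.05896614,  0.02150742, -0.03844174]), 'grasp_force': 0.0, 'opening': 0.0919596924167636}
```

View pics/top0b.png

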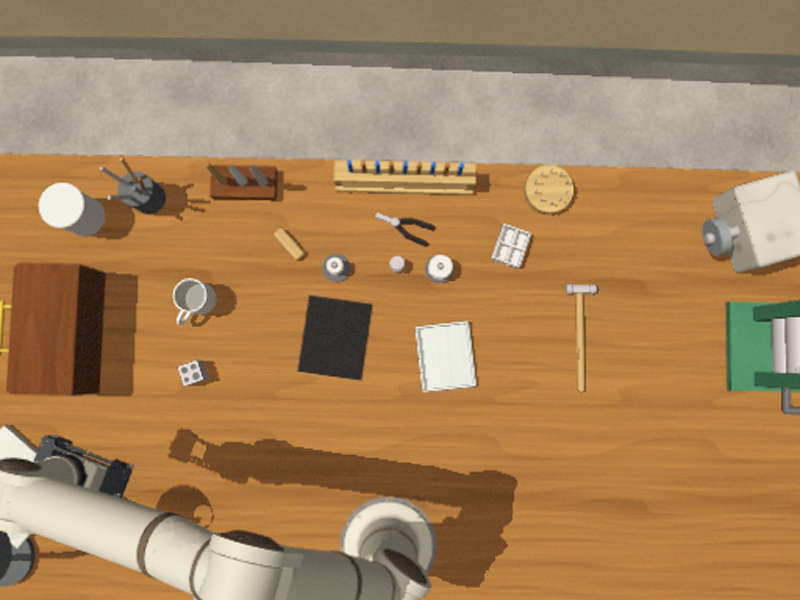

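View pics/side0.png

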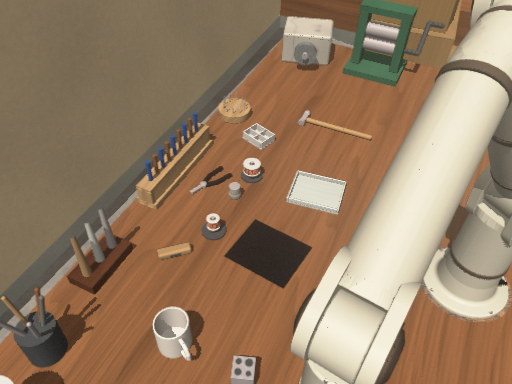

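The top view (800x600) shows the wide spool at (440,268) on the right stand, the narrow one at (336,266) and the jar at (397,264). The tray is at (447,356) and the dark mat at (335,338). The side view agrees, with the wide spool at (252,166) and the tray at (317,192).

```bash
cat > m.py <<'E'
from h import *
def load(n): d=np.load(n+"0.npz"); return d["K"],d["D"],d["T"]
def blob(mask,seed):
    n,l,s,c=cv2.connectedComponentsWithStats(mask.astype(np.uint8)); 
    ys,xs=np.nonzero(mask); i=np.argmin((xs-seed[0])**2+(ys-seed[1])**2); k=l[ys[i],xs[i]]
    m=(l==k).astype(np.uint8); cn=max(cv2.findContours(m,0,cv2.CHAIN_APPROX_NONE)[0],key=cv2.contourArea)
    return m,cn.reshape(-1,2)
def rect(C,cn,z):
    w=ray(C,cn,z)[:,:2]; (c,s,a)=cv2.minAreaRect((w*1000).astype(np.float32)); return np.round(c,1),np.round(s,1),round(a,2)
E
python3 - <<'E'
from m import *
seeds={"top":dict(tray=(286,228),mat=(214,216),sp=(281,171),nar=(215,170)),"side":dict(tray=(317,192),mat=(268,252),sp=(252,162),nar=(212,220))}
for n in("top","side"):
    im=cv2.imread(f"pics/{n}0.png"); C=load(n); hsv=cv2.cvtColor(im,cv2.COLOR_BGR2HSV).astype(int)
    white=(hsv[:,:,1]<60)&(hsv[:,:,2]>150); dark=(hsv[:,:,2]<60)
    for k,z in(("tray",.02),("mat",0.)):
        m,cn=blob(white if k=="tray" else dark,seeds[n][k]); print(n,k,m.sum(),rect(C,cn,z))
    for k,z in(("sp",.054),("nar",.056)):
        m,cn=blob(white,seeds[n][k]); w=ray(C,cn,z)[:,:2]*1000; c,r=cv2.minEnclosingCircle(w.astype(np.float32)); print(n,k,m.sum(),np.round(c,1),round(r,1), np.round((w.min(0)+w.max(0))/2,1),np.ptp(w,axis=0).round(1))
    u,v=seeds[n]["sp"]; cv2.imwrite(f"pics/{n}crop.png",cv2.resize(im[v-35:v+35,u-50:u+50],(400,280),interpolation=cv2.INTER_CUBIC))
a=cv2.imread("pics/topcrop.png");b=cv2.imread("pics/sidecrop.png");cv2.imwrite("pics/crops.png",np.hstack([a,b]))
E
```

```text
top tray 1464 (array([ 460.6, -128.8]), array([159.2, 132.7]), 7.59)
top mat 1910 (array([499.7, 142.4]), array([153.3, 184.3]), 83.09)
top sp 197 [ 674.3 -109.9] 30.6 [ 674.4 -110.6] [57.1 56.7]
top nar 96 [671.7 144.1] 21.3 [672.1 143.2] [41.8 37.9]
side tray 1724 (array([ 460.3, -117.8]), array([160.2, 145.6]), 7.51)
side mat 3025 (array([502. , 144.5]), array([156.7, 186.3]), 83.11)
side sp 161 [ 677.3 -107.8] 28.3 [ 676.  -107.9] [53.2 56.1]
side nar 98 [673.3 147.6] 18.7 [673. 148.] [35.4 35.7]
```

View pics/crops.png

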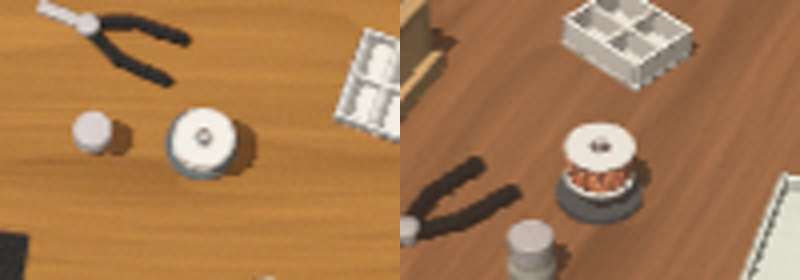

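The measurements agree: spool at about (675,-109), tray centre about (460,-128) with its x axis at 7.6°, mat centre about (501,143) with its x axis at -7°. Next is the planning helper.

```bash
cat > plan.py <<'E'
import sys; from h import *
from scipy.spatial.transform import Rotation as R
def st():
    s=ctrl.get_state(); Rm=R.from_quat(s["tool_rot"]).as_matrix(); return s,Rm,np.degrees(np.arctan2(Rm[1,1],Rm[0,1]))
def plan(x,y,z,phi,n):
    s,Rm,p=st(); d=(np.array([x,y,z])-s["ee_pos"]*1000)/n; dy=np.radians((p-phi+90)%180-90)/n
    Rc=R.from_matrix(Rm); rows=[]
    for i in range(n):
        rows.append(Rc.inv().apply(d).round(1).tolist()); Rc=Rc*R.from_rotvec([0,0,dy])
    print("t",round(s["clock"],2),"pos",(s["ee_pos"]*1000).round(1),"phi",p.round(2),"j7",s["joints"][6].round(2),"yaw/row",round(dy,3)); print(rows)
if __name__=="__main__": plan(*map(float,sys.argv[1:5]),int(sys.argv[5]))
E
python3 plan.py 675 -109 180 7.6 20
```

```text
t 0.1 pos [215.9 612.4 225.8] phi 70.59 j7 -0.21 yaw/row 0.055
[[-33.6, -26.4, 2.3], [-35.0, -24.5, 2.3], [-36.3, -22.5, 2.3], [-37.5, -20.5, 2.3], [-38.6, -18.4, 2.3], [-39.5, -16.3, 2.3], [-40.4, -14.1, 2.3], [-41.1, -11.8, 2.3], [-41.7, -9.6, 2.3], [-42.1, -7.3, 2.3], [-42.5, -4.9, 2.3], [-42.7, -2.6, 2.3], [-42.8, -0.2, 2.3], [-42.7, 2.1, 2.3], [-42.5, 4.5, 2.3], [-42.2, 6.8, 2.3], [-41.8, 9.1, 2.3], [-41.2, 11.4, 2.3], [-40.5, 13.6, 2.3], [-39.7, 15.8, 2.3]]
```

Emit:
step_arm(
  dp=[
    [-34,-26,2],
    [-35,-24,2],
    [-36,-22,2],
    [-37,-20,2],
    [-39,-18,2],
    [-40,-16,2],
    [-40,-14,2],
    [-41,-12,2],
    [-42,-10,2],
    [-42,-7,2],
  ],
  yaw=[0.055,0.055,0.055,0.055,0.055,0.055,0.055,0.055,0.055,0.055],
  hand=[1,1,1,1,1,1,1,1,1,1],
)

```text
clock: 1.1
ee_pos: [0.447, 0.2526, 0.2065]
tool_rot: [0.431, 0.902, -0.0, -0.0]
force: [1.1, -0.2, 0.2]
opening: 0.0919
grasp_force: 0.0
```

```bash
python3 plan.py 675 -109 180 7.6 10
```

```text
t 1.1 pos [447.  252.6 206.5] phi 38.95 j7 0.06 yaw/row 0.055
[[-42.5, -5.0, 2.6], [-42.7, -2.7, 2.6], [-42.7, -0.3, 2.6], [-42.7, 2.0, 2.6], [-42.5, 4.3, 2.6], [-42.2, 6.7, 2.6], [-41.8, 9.0, 2.6], [-41.2, 11.2, 2.6], [-40.6, 13.5, 2.6], [-39.8, 15.7, 2.6]]
```

Emit:
step_arm(
  dp=[
    [-42,-5,3],
    [-43,-3,3],
    [-43,0,3],
    [-43,2,3],
    [-42,4,3],
    [-42,7,3],
    [-42,9,3],
    [-41,11,3],
    [-40,13,2],
    [-40,16,2],
  ],
  yaw=[0.055,0.055,0.055,0.055,0.055,0.055,0.055,0.055,0.055,0.055],
  hand=[1,1,1,1,1,1,1,1,1,1],
)

```text
clock: 2.1
ee_pos: [0.6747, -0.1077, 0.178]
tool_rot: [0.66, 0.752, -0.0, -0.001]
force: [0.2, 0.4, 1.3]
opening: 0.0917
grasp_force: 0.0
```

Emit:
step_arm(
  dp=[
    [0,0,0],
    [0,0,0],
  ],
  yaw=[0,0],
  hand=[1,1],
)

```text
clock: 2.3
ee_pos: [0.6739, -0.1079, 0.1775]
tool_rot: [0.66, 0.751, -0.001, -0.001]
force: [-0.2, 0.1, 0.4]
opening: 0.092
grasp_force: 0.0
```

```bash
python3 plan.py 675 -109 110 7.6 4; python3 - <<'E'
from m import *
C,im=shot("wrist","w1"); print(C[2].round(3).tolist())
p=proj(C,[[.675,-.109,.054],[.675,-.109,.06]]); print(p)
np.savez("w10.npz",K=C[0],D=C[1],T=C[2])
E
```

```text
t 2.3 pos [ 673.9 -107.9  177.5] phi 7.43 j7 0.29 yaw/row -0.001
[[-0.3, 0.3, 16.9], [-0.3, 0.3, 16.9], [-0.3, 0.3, 16.9], [-0.3, 0.3, 16.9]]
[[0.992, 0.13, -0.002, -0.654], [-0.125, 0.954, -0.272, 0.208], [-0.033, 0.27, 0.962, -0.292], [0.0, 0.0, 0.0, 1.0]]
[[259.81291937 184.09480037]
 [259.82472806 185.53375367]]
```

View pics/w1.png

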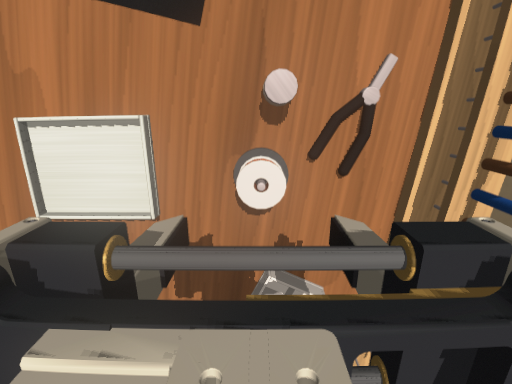

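The wrist picture shows the wide spool's top at (261,184), against a prediction of (260,184). The tray spans (15–158, 115–219), and the jar sits well clear at (281,87).

```bash
python3 - <<'E'
from m import *
C=load("w1"); im=cv2.imread("pics/w1.png"); hsv=cv2.cvtColor(im,cv2.COLOR_BGR2HSV).astype(int)
white=(hsv[:,:,1]<60)&(hsv[:,:,2]>170)
m,cn=blob(white,(275,190)); w=ray(C,cn,.054)[:,:2]*1000; c,r=cv2.minEnclosingCircle(w.astype(np.float32)); print(m.sum(),np.round(c,1),r,w.min(0),w.max(0))
# tray rim outer corners picked by eye
print((ray(C,[(15,119),(149,115),(158,219),(37,220)],.02)*1000).round(1))
w2=(hsv[:,:,1]<70)&(hsv[:,:,2]>110); m,cn=blob(w2,(90,170)); print(m.sum(),rect(C,cn,.02),cn.min(0),cn.max(0))
E
```

```text
1880 [ 675.6 -107.5] 29.888748168945312 [ 648.62855671 -137.27351785] [703.23643851 -77.59769519]
[[ 375.8  -76.1   20. ]
 [ 538.5  -52.7   20. ]
 [ 552.7 -181.    20. ]
 [ 391.1 -204.7   20. ]]
12985 (array([ 435.6, -149.7]), array([229.5, 166.4]), 7.64) [  0 115] [159 243]
```

Emit:
step_arm(
  dp=[
    [-1,1,20],
    [-0.4,0.7,20],
    [0,0,20],
    [0,0,20],
    [0,0,20],
    [0,0,20],
    [0,0,15],
    [0,0,10],
    [0,0,6],
    [0,0,0],
  ],
  yaw=[0,0,0,0,0,0,0,0,0,0],
  hand=[1,1,1,1,1,1,1,1,1,1],
)

```text
clock: 3.35
ee_pos: [0.6759, -0.1071, 0.0271]
tool_rot: [0.659, 0.752, -0.0, -0.0]
force: [0.1, -0.4, 0.3]
opening: 0.0917
grasp_force: 0.0
```

```bash
python3 plan.py 675.7 -109 25 7.6 1; python3 -c "
from h import *
print(ctrl.get_state()['force'])"
```

```text
t 3.35 pos [ 675.9 -107.1   27.1] phi 7.59 j7 0.3 yaw/row -0.0
[[-1.8, -0.4, 2.1]]
[ 0.1282969  -0.40254594  0.31782653]
```

Emit:
step_arm(
  dp=[
    [-1.5,0,2],
    [0,0,0],
    [0,0,0],
    [0,0,0],
    [0,0,0],
    [0,0,0],
    [0,0,0],
    [0,0,0],
    [0,0,0],
  ],
  yaw=[0,0,0,0,0,0,0,0,0],
  hand=[1,0.5,0.5,0.5,0.5,0.5,0.5,0.5,0.5],
  force=25,
)

```text
clock: 4.25
ee_pos: [0.6764, -0.1091, 0.0259]
tool_rot: [0.659, 0.752, -0.0, -0.0]
force: [-0.6, -0.2, 1.8]
opening: 0.0542
grasp_force: 25.0
```

Emit:
step_arm(
  dp=[
    [0,0,-4],
    [0,0,-6],
    [0,0,-8],
    [0,0,-8],
    [0,0,-8],
    [0,0,-8],
    [0,0,-8],
    [0,0,-10],
    [0,0,-12],
    [0,0,0],
  ],
  yaw=[0,0,0,0,0,0,0,0,0,0],
  hand=[0.5,0.5,0.5,0.5,0.5,0.5,0.5,0.5,0.5,0.5],
)

```text
clock: 5.25
ee_pos: [0.6782, -0.1093, 0.1004]
tool_rot: [0.659, 0.752, 0.001, 0.002]
force: [0.7, -0.7, -2.9]
opening: 0.0541
grasp_force: 25.0
```

```bash
python3 - <<'E'
from h import *
s=ctrl.get_state(); print(s['force'],s['opening'],s['grasp_force'],s['ee_pos'])
C,im=shot("side","s2"); 
D,w=shot("wrist","w2")
u,v=proj(C,s['ee_pos']+[0,0,.02])[0].astype(int); print(u,v)
a=cv2.resize(im[v-45:v+45,u-60:u+60,::-1],(400,300),interpolation=cv2.INTER_CUBIC); b=cv2.resize(w[:,:,::-1],(400,300)); cv2.imwrite("pics/c2.png",np.hstack([a,b]))
E
python3 plan.py 462 -128 100 7.6 10
```

```text
[ 0.69601405 -0.74035476 -2.85105944] 0.054104706501170996 24.999701343476772 [ 0.67822426 -0.10934397  0.10037428]
251 146
t 5.35 pos [ 676.8 -109.1   98.3] phi 7.57 j7 0.3 yaw/row -0.0
[[1.0, -21.5, -0.2], [1.0, -21.5, -0.2], [1.0, -21.5, -0.2], [1.0, -21.5, -0.2], [1.0, -21.5, -0.2], [1.0, -21.5, -0.2], [1.0, -21.5, -0.2], [1.0, -21.5, -0.2], [1.0, -21.5, -0.2], [1.0, -21.5, -0.2]]
```

View pics/c2.png

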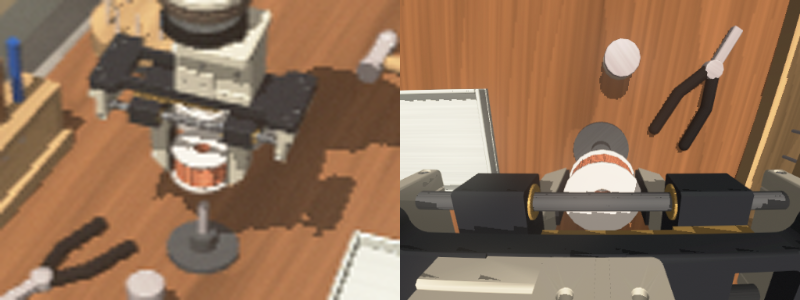

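The side view shows the spool held clear above its bare spindle, about upright, with the stand in place. Moving it over the tray.

Emit:
step_arm(
  dp=[
    [1,-12,0],
    [1,-22,0],
    [1,-24,0],
    [1,-24,0],
    [1,-24,0],
    [1,-24,0],
    [1,-24,0],
    [1,-24,0],
    [1,-20,0],
    [1,-15,0],
  ],
  yaw=[0,0,0,0,0,0,0,0,0,0],
  hand=[0.5,0.5,0.5,0.5,0.5,0.5,0.5,0.5,0.5,0.5],
)

```text
clock: 6.35
ee_pos: [0.462, -0.1273, 0.0973]
tool_rot: [0.659, 0.752, -0.0, -0.001]
force: [0.3, 0.6, -2.4]
opening: 0.054
grasp_force: 25.0
```

Emit:
step_arm(
  dp=[
    [0,-3,0],
    [0,0,0],
  ],
  yaw=[0,0],
  hand=[0.5,0.5],
)

```text
clock: 6.55
ee_pos: [0.461, -0.1277, 0.0977]
tool_rot: [0.659, 0.752, 0.0, 0.0]
force: [-0.0, 0.7, -2.7]
opening: 0.0538
grasp_force: 25.0
```

```bash
python3 plan.py 462 -128 9 7.6 5; python3 - <<'E'
from h import *
C,im=shot("side","s3"); s=ctrl.get_state()
u,v=proj(C,s['ee_pos']+[0,0,.01])[0].astype(int); print(u,v)
D,w=shot("wrist","w3")
a=cv2.resize(im[v-45:v+45,u-60:u+60,::-1],(400,300),interpolation=cv2.INTER_CUBIC); b=cv2.resize(w[:,:,::-1],(400,300)); cv2.imwrite("pics/c3.png",np.hstack([a,b]))
E
```

```text
t 6.55 pos [ 461.  -127.7   97.7] phi 7.54 j7 0.39 yaw/row -0.0
[[-0.1, 0.2, 17.7], [-0.1, 0.2, 17.7], [-0.1, 0.2, 17.7], [-0.1, 0.2, 17.7], [-0.1, 0.2, 17.7]]
319 167
```

View pics/c3.png

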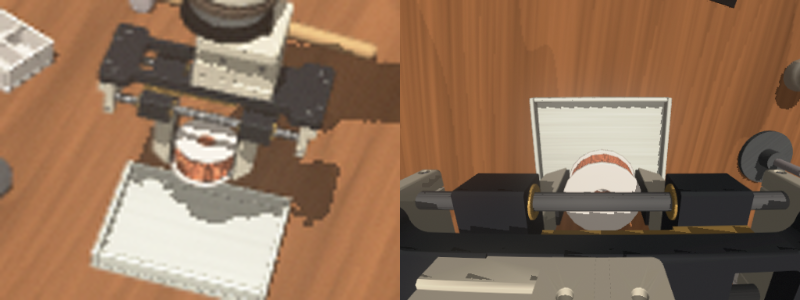

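The spool is over the tray and centred along the tray's x. Lowering it.

Emit:
step_arm(
  dp=[
    [0,0,10],
    [0,0,15],
    [0,0,15],
    [0,0,15],
    [0,0,12],
    [0,0,8],
    [0,0,5],
    [0,0,4],
    [0,0,0],
  ],
  yaw=[0,0,0,0,0,0,0,0,0],
  hand=[0.5,0.5,0.5,0.5,0.5,0.5,0.5,0.5,0.5],
)

```text
clock: 7.55
ee_pos: [0.461, -0.1276, 0.0135]
tool_rot: [0.659, 0.752, -0.0, -0.0]
force: [-0.3, 0.5, -2.1]
opening: 0.0538
grasp_force: 25.0
```

Emit:
step_arm(
  dp=[
    [0,0,1.5],
    [0,0,1],
    [0,0,0],
  ],
  yaw=[0,0,0],
  hand=[0.5,0.5,0.5],
)

```text
clock: 7.85
ee_pos: [0.4613, -0.1276, 0.0114]
tool_rot: [0.659, 0.752, 0.0, 0.0]
force: [0.7, -0.7, -2.3]
opening: 0.0539
grasp_force: 25.0
```

Emit:
step_arm(
  dp=[
    [0,0,1],
    [0,0,0],
  ],
  yaw=[0,0],
  hand=[0.5,0.5],
)

```text
clock: 8.05
ee_pos: [0.4611, -0.1276, 0.0102]
tool_rot: [0.659, 0.752, 0.0, 0.0]
force: [0.7, 0.1, -3.6]
opening: 0.0539
grasp_force: 25.0
```

Emit:
step_arm(
  dp=[
    [0,0,1],
    [0,0,0],
  ],
  yaw=[0,0],
  hand=[0.5,0.5],
)

```text
clock: 8.25
ee_pos: [0.461, -0.1275, 0.0091]
tool_rot: [0.659, 0.752, -0.0, -0.0]
force: [0.4, -0.5, -3.3]
opening: 0.0535
grasp_force: 25.0
```

Emit:
step_arm(
  dp=[
    [0,0,0.7],
    [0,0,0],
  ],
  yaw=[0,0],
  hand=[0.5,0.5],
)

```text
clock: 8.45
ee_pos: [0.461, -0.1276, 0.0088]
tool_rot: [0.659, 0.752, 0.0, -0.0]
force: [-1.7, 1.2, 3.4]
opening: 0.0542
grasp_force: 25.0
```

Emit:
step_arm(
  dp=[
    [0,0,0.7],
    [0,0,0],
  ],
  yaw=[0,0],
  hand=[0.5,0.5],
)

```text
clock: 8.65
ee_pos: [0.4611, -0.1276, 0.0086]
tool_rot: [0.659, 0.752, 0.0, -0.0]
force: [-3.9, 1.2, 10.0]
opening: 0.054
grasp_force: 25.0
```

Contact (10 N up). Releasing and retreating.

Emit:
step_arm(
  dp=[
    [0,0,0],
    [0,0,0],
    [0,0,0],
    [0,0,0],
    [0,0,-5],
    [0,0,-12],
    [0,0,-20],
    [0,0,-25],
    [0,0,-25],
    [0,0,-20],
  ],
  yaw=[0,0,0,0,0,0,0,0,0,0],
  hand=[0.66,0.74,0.78,0.78,0.78,0.78,0.78,0.78,0.78,0.78],
)

```text
clock: 9.65
ee_pos: [0.4616, -0.1278, 0.1172]
tool_rot: [0.659, 0.752, 0.001, 0.001]
force: [0.4, -0.4, -0.1]
opening: 0.0716
grasp_force: 0.0
```

```bash
python3 plan.py 460 -240 100 7.6 6; python3 - <<'E'
from m import *
C,im=shot("side","s4"); D,w=shot("top","t4")
u,v=proj(C,[.461,-.128,.02])[0].astype(int)
u2,v2=proj(D,[.461,-.128,.02])[0].astype(int)
f=lambda im,u,v:cv2.resize(im[v-45:v+45,u-60:u+60,::-1],(400,300),interpolation=cv2.INTER_CUBIC)
cv2.imwrite("pics/c4.png",np.hstack([f(im,u,v),f(w,u2,v2)]))
E
```

```text
t 9.65 pos [ 461.6 -127.8  117.2] phi 7.56 j7 0.38 yaw/row -0.0
[[-18.5, -2.7, 2.9], [-18.5, -2.7, 2.9], [-18.5, -2.7, 2.9], [-18.5, -2.7, 2.9], [-18.5, -2.7, 2.9], [-18.5, -2.7, 2.9]]
```

View pics/c4.png

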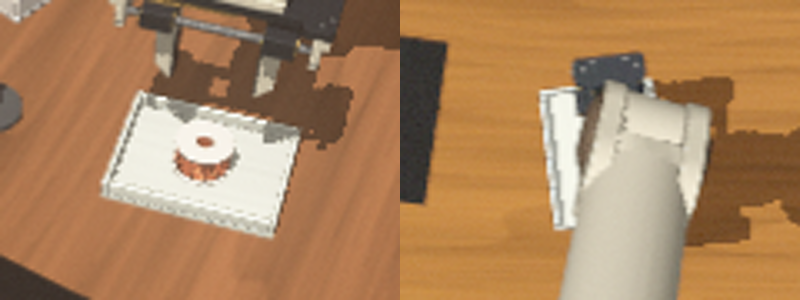

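The spool stands upright near the tray's middle. Next I move behind the tray's -y wall with the fingers open as a fork.

Emit:
step_arm(
  dp=[
    [-15,0,0],
    [-20,0,0],
    [-20,0,0],
    [-20,0,0],
    [-13,0,10],
    [0,0,25],
    [0,0,30],
    [0,0,25],
    [0,0,13],
    [0,0,6],
  ],
  yaw=[0,0,0,0,0,0,0,0,0,0],
  hand=[0.9,1,1,1,1,1,1,1,1,1],
)

```text
clock: 10.75
ee_pos: [0.4713, -0.2141, 0.004]
tool_rot: [0.659, 0.752, -0.001, -0.002]
force: [0.3, -0.4, -0.3]
opening: 0.0919
grasp_force: 0.0
```

```bash
python3 plan.py 472 -202 7 7.6 1
```

```text
t 10.75 pos [ 471.3 -214.1    4. ] phi 7.58 j7 0.59 yaw/row -0.0
[[11.9, 2.3, -3.0]]
```

Emit:
step_arm(
  dp=[
    [0,0,-4],
    [3,0,0],
    [3,0,0],
    [3,0,0],
    [3,0,0],
  ],
  yaw=[0,0,0,0,0],
  hand=[1,1,1,1,1],
)

```text
clock: 11.25
ee_pos: [0.4718, -0.2034, 0.0107]
tool_rot: [0.659, 0.752, 0.0, 0.001]
force: [0.2, -4.8, 1.1]
opening: 0.092
grasp_force: 2.0
```

Emit:
step_arm(
  dp=[
    [3,0,0],
    [3,0,0],
    [3,0,0],
    [3,0,0],
  ],
  yaw=[0,0,0,0],
  hand=[1,1,1,1],
)

```text
clock: 11.65
ee_pos: [0.4706, -0.1926, 0.0106]
tool_rot: [0.659, 0.752, 0.0, 0.002]
force: [0.8, -5.5, 2.8]
opening: 0.0917
grasp_force: 2.7
```

Emit:
step_arm(
  dp=[
    [5,0.2,1],
    [7,0.3,1],
    [7,0.3,1],
    [7,0.3,0],
    [7,0.3,0],
    [7,0.3,0],
    [7,0.3,0],
    [7,0.3,0],
    [7,0.3,0],
    [7,0.3,0],
  ],
  yaw=[0.012,0.012,0.012,0.012,0.012,0.012,0.012,0.012,0.012,0.012],
  hand=[1,1,1,1,1,1,1,1,1,1],
)

```text
clock: 12.65
ee_pos: [0.4671, -0.1239, 0.0071]
tool_rot: [0.703, 0.711, -0.0, 0.0]
force: [0.0, -6.2, 3.6]
opening: 0.092
grasp_force: 2.8
```

Emit:
step_arm(
  dp=[
    [7,0.3,0],
    [7,0.3,0],
    [7,0.3,0],
    [7,0.3,0],
    [7,0.3,0],
    [7,0.3,0],
    [7,0.3,0],
    [7,0.3,0],
    [5,0.3,0],
    [3,0.3,0],
  ],
  yaw=[0.012,0.012,0.012,0.012,0.012,0.012,0.012,0.012,0.012,0.012],
  hand=[1,1,1,1,1,1,1,1,1,1],
)

```text
clock: 13.65
ee_pos: [0.4716, -0.0591, 0.0067]
tool_rot: [0.744, 0.668, -0.001, -0.0]
force: [-1.9, -4.1, 2.2]
opening: 0.0918
grasp_force: 2.3
```

```bash
python3 plan.py 491.5 68.5 8 -6.9 18; python3 - <<'E'
from h import *
s=ctrl.get_state(); a=s['ee_pos']
C,im=shot("side","s5"); D,w=shot("wrist","w5"); np.savez("w50.npz",K=D[0],D=D[1],T=D[2]); np.savez("s50.npz",K=C[0],D=C[1],T=C[2])
cv2.imwrite("pics/c5.png",np.hstack([cv2.resize(i[:,:,::-1],(400,300)) for i in(im,w)]))
E
```

```text
t 13.65 pos [471.6 -59.1   6.7] phi -6.22 j7 0.11 yaw/row 0.001
[[7.2, 0.3, -0.1], [7.2, 0.3, -0.1], [7.2, 0.3, -0.1], [7.2, 0.3, -0.1], [7.2, 0.3, -0.1], [7.2, 0.3, -0.1], [7.2, 0.3, -0.1], [7.2, 0.3, -0.1], [7.2, 0.3, -0.1], [7.2, 0.3, -0.1], [7.2, 0.3, -0.1], [7.2, 0.3, -0.1], [7.2, 0.3, -0.1], [7.2, 0.3, -0.1], [7.2, 0.3, -0.1], [7.2, 0.3, -0.1], [7.2, 0.3, -0.1], [7.2, 0.2, -0.1]]
```

View pics/c5.png

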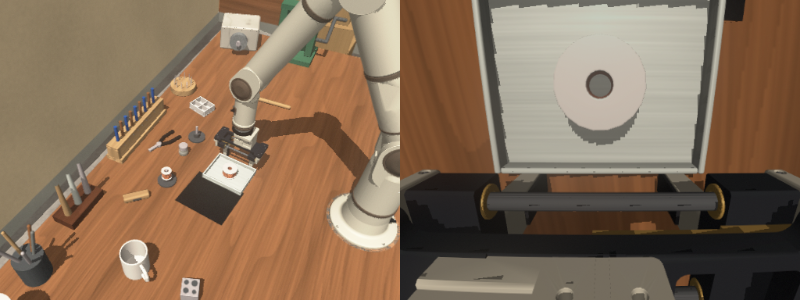

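The tray follows squarely with the fork centred on its near wall, and the spool is standing. Checking the tray's position against the mat before the last leg.

```bash
python3 - <<'E'
from m import *
C=load("w5"); a=(ray(C,[(122,221),(390,221)],.02)*1000).round(1); print(a)
im=cv2.imread("pics/s5.png"); C=load("s5"); g=cv2.cvtColor(im,cv2.COLOR_BGR2HSV).astype(int)
# predicted tray/mat corners overlay
def corners(c,ang,L,W,z):
    t=np.radians(ang); e=np.array([np.cos(t),np.sin(t)]); f=np.array([-e[1],e[0]])
    return np.array([[*(np.array(c)+sx*L/2*e+sy*W/2*f),z] for sx,sy in((1,1),(1,-1),(-1,-1),(-1,1))])/1000
fork=np.array([471.6,-59.1]); h=np.array([np.cos(np.radians(83.4)),np.sin(np.radians(83.4))])
for off in(70,75,80): print(off,(fork+off*h).round(1),proj(C,corners(fork+off*h,-6.5,160,130,20)).round(1).tolist())
print(proj(C,corners((501,143),-7,190,160,0)).round(1).tolist())
b=im.copy()
cv2.polylines(b,[np.int32(proj(C,corners(fork+75*h,-6.5,160,130,20)).round())],True,(0,0,255)); cv2.polylines(b,[np.int32(proj(C,corners((501,143),-7,190,160,0)).round())],True,(0,255,255))
cv2.imwrite("pics/o5.png",cv2.resize(b[180:300,210:350],(700,600),interpolation=cv2.INTER_NEAREST))
E
```

```text
[[392.4 -37.2  20. ]
 [550.3 -54.3  20. ]]
70 [479.6  10.4] [[259.2, 219.6], [281.6, 192.6], [328.8, 214.0], [308.1, 243.5]]
75 [480.2  15.4] [[258.3, 220.7], [280.8, 193.6], [328.0, 215.1], [307.3, 244.7]]
80 [480.8  20.4] [[257.4, 221.8], [280.0, 194.5], [327.3, 216.2], [306.4, 246.0]]
[[223.8, 255.3], [255.3, 218.6], [312.1, 247.0], [283.3, 288.1]]
```

View pics/o5.png

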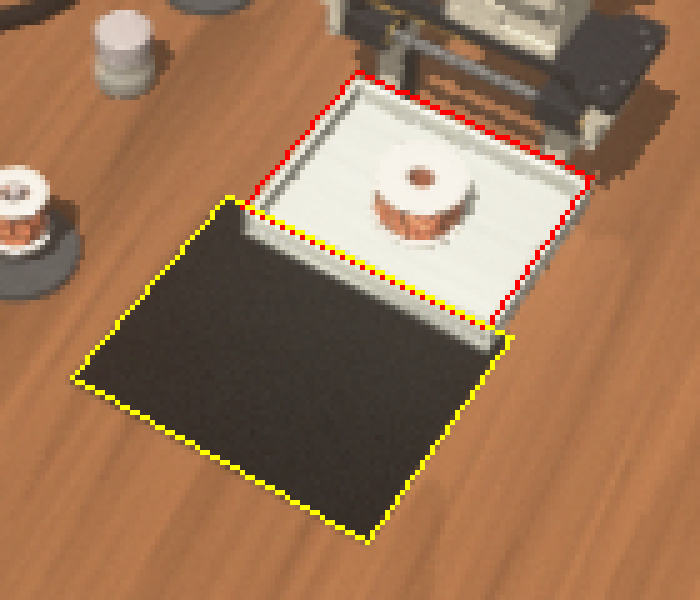

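The overlays match the tray (centre about (480,16)) and the mat. Remaining: 128 mm forward, 5 mm sideways and 0.01 rad of yaw.

Emit:
step_arm(
  dp=[
    [5,0.2,0],
    [7,0.3,0],
    [7,0.3,0],
    [7,0.3,0],
    [7,0.3,0],
    [7,0.3,0],
    [7,0.3,0],
    [7,0.3,0],
    [7,0.3,0],
    [7,0.3,0],
  ],
  yaw=[0.001,0.001,0.001,0.001,0.001,0.001,0.001,0.001,0.001,0.001],
  hand=[1,1,1,1,1,1,1,1,1,1],
)

```text
clock: 14.75
ee_pos: [0.4831, 0.0086, 0.0068]
tool_rot: [0.748, 0.664, -0.0, -0.0]
force: [-0.2, -2.5, -1.9]
opening: 0.0917
grasp_force: 1.3
```

Emit:
step_arm(
  dp=[
    [7,0.3,0],
    [7,0.3,0],
    [7,0.3,0],
    [7,0.3,0],
    [7,0.3,0],
    [7,0.3,0],
    [6,0.3,0],
    [4,0.3,0],
    [2,0,0],
    [0,0,0],
  ],
  yaw=[0.001,0.001,0,0,0,0,0,0,0,0],
  hand=[1,1,1,1,1,1,1,1,1,1],
)

```text
clock: 15.75
ee_pos: [0.4921, 0.062, 0.0069]
tool_rot: [0.748, 0.664, 0.0, -0.0]
force: [-0.2, -1.1, 0.2]
opening: 0.0918
grasp_force: 0.1
```

Emit:
step_arm(
  dp=[
    [-10,0,0],
    [-20,0,0],
    [-20,0,-10],
    [-20,0,-30],
    [-20,0,-40],
    [-30,0,-40],
    [-40,0,-30],
    [-40,0,0],
    [-40,0,0],
    [-30,0,0],
  ],
  yaw=[0,0,0,0,0,0,0,0,0,0],
  hand=[1,1,1,1,1,1,1,1,1,1],
)

```text
clock: 16.75
ee_pos: [0.4589, -0.2102, 0.1578]
tool_rot: [0.749, 0.662, 0.001, 0.001]
force: [-0.4, 1.1, -0.3]
opening: 0.0916
grasp_force: 0.0
```

```bash
python3 - <<'E'
from m import *
def corners(c,ang,L,W,z):
    t=np.radians(ang); e=np.array([np.cos(t),np.sin(t)]); f=np.array([-e[1],e[0]])
    return np.array([[*(np.array(c)+sx*L/2*e+sy*W/2*f),z] for sx,sy in((1,1),(1,-1),(-1,-1),(-1,1))])/1000
C,im=shot("side","s6"); D,w=shot("top","t6"); o=[]
for n,c,i,u,v in(("top",D,w,214,216),("side",C,im,268,252)):
    b=i[:,:,::-1].copy(); hsv=cv2.cvtColor(b,cv2.COLOR_BGR2HSV).astype(int)
    m,cn=blob((hsv[:,:,1]<60)&(hsv[:,:,2]>110),(u,v)); print(n,m.sum(),rect(c,cn,.02))
    o.append(cv2.resize(b[v-55:v+55,u-73:u+73],(400,300),interpolation=cv2.INTER_CUBIC))
cv2.imwrite("pics/c6.png",np.hstack(o))
E
```

```text
top 1489 (array([498.5, 137.8]), array([133.2, 161.7]), 83.17)
side 2379 (array([497.8, 146.8]), array([140.7, 165.9]), 83.18)
```

View pics/c6.png

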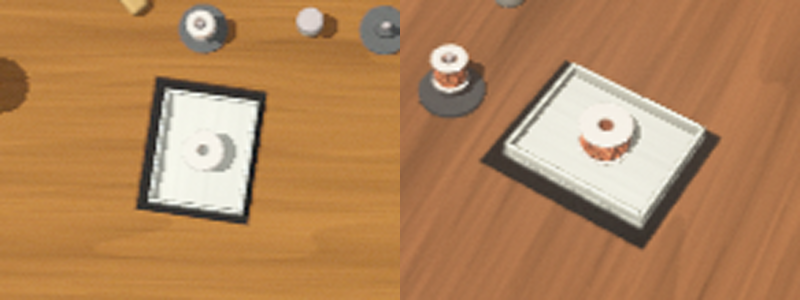

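The tray lies wholly on the mat, with a dark border on all four sides in the top view and at least about 9 mm of margin. The spool stands in it and the arm is clear.

```bash
python3 -c "
from plant import ctrl
print(ctrl.finish_job())"
```

```text
the job is handed in; nothing more can be done
None
```

The job is handed in at about 17 s of the 69 s limit: the wide spool stands released in the tray, and the whole tray lies on the mat with about 9 mm or more to spare on every side; the arm touched nothing else.

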